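Fire the tile impact tester

ROBOT

A 6-joint arm with a two-finger parallel gripper is mounted at the origin on the work surface. World frame = base frame: x ahead of the robot, y to its left, z up, the work surface at z = 0. Lengths are in m, angles in rad, forces in N, time in s.
With the tool pointing down it reaches from about 0.15 to 0.775 m from the base axis. Payload 6.1 kg.
Tool frame: the origin (TCP) lies midway between the tips of the shut fingers; the grasp point (between the pads) lies 19 mm behind it; z points along the fingers, y is the line along which they close (so a half turn about z gives the same grasp; the last joint's range is limited). The gripper opens to 85 mm and grips with 20 to 120 N. Pads are 22 mm wide; open, the fingers measure 114 mm over their backs; the gripper's body (76 mm by 85 mm) begins 54 mm behind the grasp point. The pads swing forward as they close: fully open they stand 13 mm farther back than shut.
Start: joints at [-1.348, 0.126, -0.04, 1.405, 0, 1.571], TCP at [0.116, -0.512, 0.202] pointing down, gripper open.
Joint ranges: [-2.72, 2.72], [-0.95, 1.95], [-1.27, 1.35], [-1.78, 2.02], [-1.46, 1.47], [-3.14, 3.14]. Speed limits (rad/s): [2.39, 2.39, 3.01, 3.14, 3.14, 3.14].

INTERFACE

Orientations are given as a 3x3 rotation matrix whose columns are the frame's x, y, z axes.
In Python, from rig import env gives the robot as it stands. The module is installed in compiled form; this text tells all that it offers.
- The arm moves only by the shell command python3 -m inch 'ROWS' [OPENING]. ROWS is JSON, a list of rows, each a list of 2 entries, a list of its own where there are three numbers: the shift along the tool's x, y, z normalised to -1 to 1, where 1 is 0.6 m, then the turn, a rotation vector about the tool's x, y, z normalised to -1 to 1, where 1 is 180 degrees. In form: [[[dx, dy, dz], [ax, ay, az]], ...]. A call has 1 to 10 rows; each row is the pose to reach, as a shift and turn from the pose commanded when the call began, along the tool's axes at that moment, turning the shorter way round; what a row does not reach only later rows make up. A row lasts 1/10 s, in which the tool goes at most 50 mm and 8.59 degrees, less where a joint would pass 70% of its speed; a pose out of reach is approached as far as the arm can. A call with a number of a shift or a turn outside -1 to 1 is refused whole. A call with a gripper value outside its range is refused whole. OPENING is the opening, from -1 (shut) to 1 (fully open), set as the call begins (- or left out, the last holds). The fingers move at their own pace and stop on an object; the grip force is fixed at half the most. Time passes only in rows, so rows that repeat a pose let the fingers close. It gives the time, the measured TCP pose, the force, the opening and the grip force at its end, in the units of the state.
- env.get_state(): the state, without advancing time (a new reading comes with each control period).
- env.get_image(name): name is "scene" or "top" or "wrist"; returns (picture, depth): 420x560x3 uint8, red, green, blue; 420x560 float32, m along the optical axis (not along the pixel's ray), 0 where there is no reading.
- env.camera_model(name): a dict with "fx", "fy", "cx", "cy" (pixels), "R" (3x3) and "t" (3): a world point X has camera coordinates R X + t; the wrist camera has in their place "mount" (4x4, takes a point from camera to tool coordinates, whose origin is the TCP and whose axes are the flange's). Camera axes: x right, y down, z forward; pixel columns grow to the right and rows downward; lengths in m; the calibration is good to about 2 mm. A picture is of the moment at which its call begins: read the wrist's pose just before it. camera_model takes no time and is no camera call.
- env.finish_job(): hands the job in; it is judged then, once.
The state is a dict: "time_s": time; "q": joint angles; "dq": joint speeds; "tau": joint torques, N m; "tcp_pos": TCP position; "ee_rot": TCP orientation; "ft_force": force on the tool from outside, world axes, zero at the start; "torque": the same for the moment, N m; "grip_width": finger opening in m; "finger_force": force on a finger pad.
Only numpy, scipy, OpenCV 4.12 (cv2) and the standard library are available. Lean on these libraries where they do the work, as an engineer would, in place of code of your own. Each camera call takes 0.05 s, during which the arm holds its last target. There are 200 camera calls.

TASK

Give the mended tile its test blow: draw the striker of the bench tester back by its handle until the sear catches, easing off without jamming it into the buffer, and let go of it; with the striker cocked, push the tile's sled fully up to its stop, then press the trip pad gently so that the striker fires and knocks the sled back. Touch the sled only while the striker is cocked, and leave the things around the tester where they are.

Things in the scene. Friction and masses are not known exactly. Their poses are not given: they have to be found in the camera images.
- frame: Grey base of the bench impact tester, plate 420 x 110 x 14 mm, fixed. Origin on the table under the tip of the resting striker's nose; x = the direction in which the striker is drawn (plate from x -165 to 255 mm), z up; machine x, z below are in this frame, mm; all lies on its centre line y = 0. The striker is a 16 mm square bar along x, centre at z 45, tail at x 180. In order of x: sled, trip pad, sear, buffer, handle.
- striker (a joint): Draw of the striker, m: 0 at rest, growing along frame +x. Its spring pulls back with about 4 N at rest plus 0.15 N per mm. The sear catches at a draw of 32 to 58 mm, different each time and not measured: found by feel. To catch, draw 2 mm past that point; 4 mm past it the buffer is met and the pull climbs by 4 N per mm. Once caught it stays drawn when let go, at the catching draw.
- sear (a point): Nose of the pawl (the sear), fixed place on the machine at frame x 68, z 60. The sloping steel pawl lies over the bar and pivots at x 32, z 70 between two cheeks (x 22 to 42, tops z 80). A dog 8 mm long and 9 mm high, clamped on the bar at a place that differs each time, slides under it as the bar is drawn (adding up to about 5 N just before the click); the pawl then drops behind it with a click.
- handle (a point): Middle of the black cocking handle: crossbar 14 mm thick, 64 mm long along frame y, centre at z 100, on a post 12 mm (x) by 16 mm (y) standing on the bar from z 53 to 93. Frame x = 155 at rest, plus the draw. Hook it from its -x side with shut fingers, tips at about z 72 (free there: x 106 to 149, above z 62), or pinch it from above.
- trip_pad (a point): Centre of the top of the trip pad at rest: flat steel, 28 mm (x) by 34 mm (y), frame x -8, z 90; it is the tail of the pawl. Pressed straight down it lifts the pawl off the dog: with the striker cocked this takes about 4 to 10 N and 6 to 10 mm of travel. It meets a hard stop at about 16 mm and springs back when let go.
- sled (a joint): Recoil of the specimen sled, m: 0 = fully up at its stop, growing along frame -x, to 0.080. A 2 N brake holds it where it is left. It carries an upright mended tile, 50 mm wide, 8 mm thick, top at z 62, struck face at frame x 10 mm when at 0. The resting striker's nose stands 10 mm past that, so the sled goes fully up only with the striker cocked. A proper shot throws it back 20 to 50 mm.
- push_plate (a point): Middle of the top edge of the sled's upright push plate, on its outer face (looking to frame -x, away from the striker): plate 10 mm thick (x), 64 mm wide (y), from z 31 up to z 90. At frame x = -91 mm less the recoil. Push this face towards +x with shut fingers, tips at about z 60; beyond it there is only the base with rails 26 mm high.
- buffer: Sprung buffer behind the sear: black rubber face 16 mm wide, 12 mm high, looking to frame -x; origin at the middle of the face, frame x 84, z 61, on a bridge at x 96 to 106, top z 78. It takes up overdraw of the striker, 4 N per mm, and must not be jammed in hard (2.5 mm, 10 N, is too much).
- vial: Bystander: small glass vial with a black cap, 28 mm across, 75 mm tall, standing beside the tester; origin at its underside.
- pot: Bystander: low amber jar with a white lid, 54 mm across, 50 mm tall, beside the tester; origin at its underside.
- brush: Bystander: brush 170 mm long, lying beside the tester; origin at its middle underside.
- dish: Bystander: purple dish mended with gold seams, 190 mm across, 22 mm high, off to the left; origin at its underside.
- cup: Bystander: blue mug, 80 mm across, 85 mm tall, off to the left; origin at its underside.
- bowl: Bystander: white bowl, 130 mm across, 55 mm high, off to the right; origin at its underside.
- spatula: Bystander: spatula 200 mm long, lying near the robot on the right; origin at its middle underside.

How it is judged:
On the way, in this order (a step that is already met when the one before it is completed fails the run):
1. the striker is cocked: drawn more than 25 mm and held by the sear alone, untouched (value of joint striker above 0.025 m and velocity of joint striker between -0.01 and 0.01 m/s and contact force between each of the arm, the fingers and striker below 0.05 N), for 0.3 s.
2. the sled is fully up, within 2 mm of its stop, with the striker still cocked (value of joint sled below 0.002 m and value of joint striker above 0.025 m), for 0.2 s.
3. the striker has fired home and knocked the sled back more than 16 mm (value of joint striker below 0.004 m and value of joint sled above 0.016 m), for 0.1 s.
At the end, for the whole second after the job is handed in: The striker is back at rest (within 4 mm), the sled stands still more than 16 mm back from its stop, knocked there by the blow, and the robot touches nothing (all of step 3 and velocity of joint sled between -0.02 and 0.02 m/s).
It fails at once if the striker is jammed into the buffer with more than 10 N (contact force between buffer and anything else above 10 N).
It fails at once if the trip pad is pressed with more than 25 N (contact force between any of the fingers, the arm and trip above 25 N).
It fails at once if the sled is touched by the robot while the striker is not cocked (drawn less than 20 mm) (value of joint striker below 0.02 m and contact force between any of the fingers, the arm and sled above 0.3 N).
It fails at once if a bystander is moved more than 30 mm (distance of any of vial, pot, brush, dish, cup, bowl, spatula from where it was at the start of the episode above 0.03 m).
It also fails if it takes over 54 s, if anything falls off the work surface, if the arm or the gripper's body presses on something with over 40 N, if the wrist force passes 120 N, or if a joint passes its speed limit or range.

## Working session

There is one attempt and no reset: what is moved stays moved. The work goes in short steps, Python scripts to look and compute and a shell command to move; the robot and the scene stay as the last step left them, time stands still between calls to the robot, and variables do not carry over. Pictures are saved under pics/ and viewed, at most 10 in all, crops included, and the job is handed in when it is done.

```bash
mkdir -p pics
python3 - <<'E'
from rig import env
import cv2,numpy as np
s=env.get_state();print(s['time_s'],s['tcp_pos'],np.round(s['ee_rot'],3).tolist())
for n in("scene","top"):
    p,d=env.get_image(n);cv2.imwrite(f'pics/{n}0.png',p[:,:,::-1]);np.save(f'{n}_d.npy',d)
    c=env.camera_model(n);print(n,c)
E
```

```text
0.0 [ 0.11592033 -0.51158725  0.20093097] [[0.975, 0.221, -0.0], [0.221, -0.975, 0.002], [0.0, -0.002, -1.0]]
scene {'fx': 546.1891779571234, 'fy': 546.1891779571234, 'cx': 273.02795556175346, 'cy': 208.64996573845005, 'R': array([[ 0.66847046,  0.7435473 ,  0.01687172],
       [ 0.46207216, -0.39742676, -0.79280596],
       [-0.58278346,  0.53776332, -0.60924055]]), 't': array([-0.38002272, -0.1802616 ,  1.85459358])}
top {'fx': 502.6666167573379, 'fy': 502.6666167573379, 'cx': 289.601138823589, 'cy': 206.2088697786615, 'R': array([[ 8.90244405e-03, -9.99960218e-01, -5.55250216e-04],
       [-9.79882895e-01, -8.61298540e-03, -1.99387385e-01],
       [ 1.99374671e-01,  2.31911523e-03, -9.79920590e-01]]), 't': array([-0.01824718,  0.56284845,  1.51701446])}
```

View pics/top0.png

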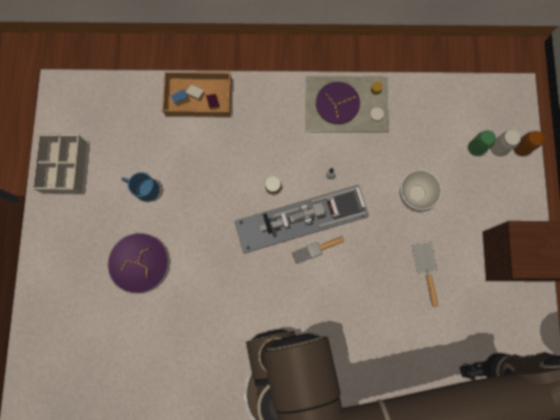

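View pics/scene0.png

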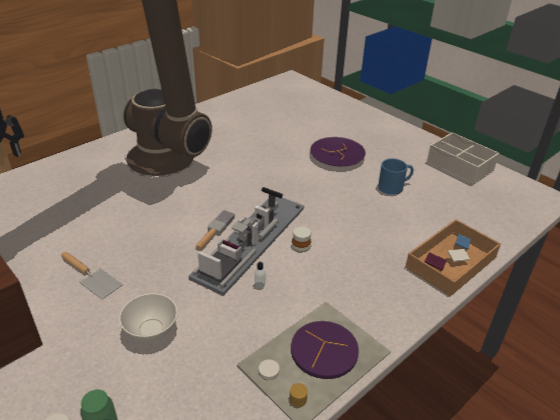

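The top view shows the tester at pixels (235–368, 185–252), handle end at the left (≈268,222), sled at the right. The vial is at (331,173), the pot at (273,185) and the brush at (318,250). I'll enlarge it.

Run:
```python
import cv2
p=cv2.imread('pics/top0.png')[175:265,225:380]
cv2.imwrite('pics/c1.png',cv2.resize(p,None,fx=5,fy=5,interpolation=cv2.INTER_CUBIC))
p=cv2.imread('pics/scene0.png')[175:295,185:315]
cv2.imwrite('pics/c2.png',cv2.resize(p,None,fx=5,fy=5,interpolation=cv2.INTER_CUBIC))
```

```text
(no output)
```

View pics/c1.png

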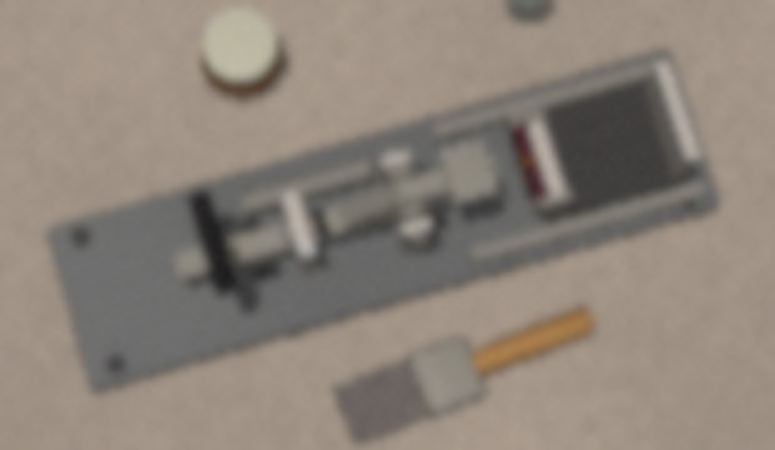

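The crop shows the plate's corners at (50,230), (95,390), (715,210) and (665,52), the handle bar from (200,195) to (228,288), the trip pad centre at (470,175), and the push plate's top edge from (662,62) to (692,160).

```bash
cat > h.py <<'E'
from rig import env
import numpy as np
from scipy.optimize import least_squares
def ray(cam,u,v,z):
    R=np.array(cam['R']);t=np.array(cam['t'])
    d=R.T@np.array([(u-cam['cx'])/cam['fx'],(v-cam['cy'])/cam['fy'],1]);o=-R.T@t
    return o+d*(z-o[2])/d[2]
E
python3 - <<'E'
from h import *
c=env.camera_model('top')
def P(u,v,z): return ray(c,225+(u+.5)/5-.5,175+(v+.5)/5-.5,z)
obs=[((255,55),(50,230),14),((255,-55),(95,390),14),((-165,-55),(715,210),14),((-165,55),(665,52),14),((-8,0),(470,175),90),((155,32),(200,195),107),((155,-32),(228,288),107)]
# frame y sign: check
W=np.array([P(*uv,z/1000)[:2] for _,uv,z in obs])
for sgn in (1,-1):
    m=np.array([(a/1000,sgn*b/1000) for (a,b),_,_ in obs])
    f=lambda p:((m@np.array([[np.cos(p[2]),np.sin(p[2])],[-np.sin(p[2]),np.cos(p[2])]]))+p[:2]-W).ravel()
    r=least_squares(f,[.4,0,1.5]);print(sgn,r.x,np.round(f(r.x).reshape(-1,2)*1000,1).tolist())
pp=[P(662,62,.09),P(692,160,.09)];print(np.round(pp,4))
print('vial cap',ray(c,331,171,.075),'pot',P(240,45,.05),'brush',P(350,440,.01),P(590,318,.01))
d=np.load('top_d.npy')
# depth check: pad & handle heights
R=np.array(c['R']);t=np.array(c['t'])
for u,v in((470,175),(213,235),(300,400),(680,110)):
    uu,vv=225+u/5,175+v/5;z=d[int(round(vv)),int(round(uu))];print(u,v,np.round(R.T@(np.array([(uu-c['cx'])/c['fx']*z,(vv-c['cy'])/c['fy']*z,z])-t),4))
E
```

```text
1 [ 0.54512021 -0.09441627  1.8646541 ] [[-104.5, -28.6], [103.0, 34.8], [105.7, 26.9], [-103.6, -35.1], [1.0, 0.1], [-59.7, -17.2], [58.1, 19.2]]
-1 [ 0.54511216 -0.0944187   1.86453195] [[0.8, 3.2], [-2.2, 3.0], [0.3, -4.9], [1.7, -3.2], [1.0, 0.1], [1.6, 1.3], [-3.1, 0.6]]
[[ 0.6185 -0.2208  0.09  ]
 [ 0.557  -0.2381  0.09  ]]
vial cap [ 0.67314873 -0.14221404  0.075     ] pot [0.63708492 0.04134874 0.05      ] brush [ 0.39116022 -0.0305353   0.01      ] [ 0.47002427 -0.18282525  0.01      ]
470 175 [ 0.5456 -0.1035  0.088 ]
213 235 [0.503  0.0522 0.1112]
300 400 [ 4.163e-01  1.000e-04 -3.800e-03]
680 110 [ 0.5872 -0.2327  0.0891]
```

View pics/c2.png

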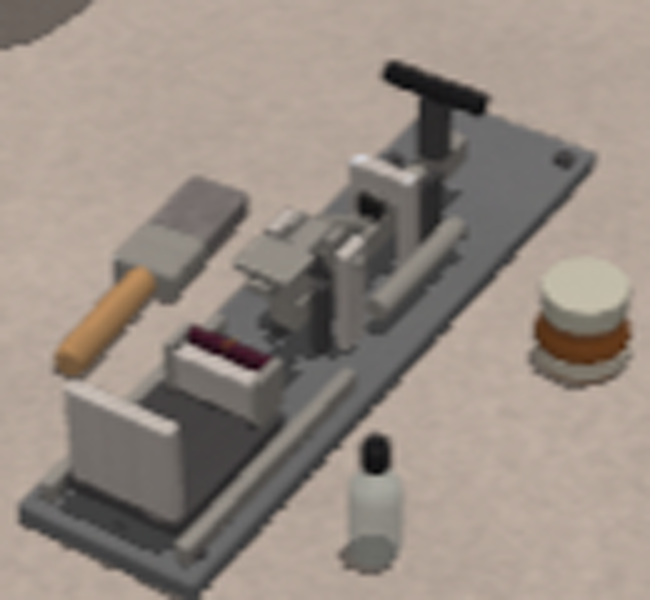

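Frame fit: origin (0.545, −0.094), frame +x at 106.8°, with pad and handle heights agreeing. The sled sits about 50 mm back. I'll move above the hooking gap with the tool x axis along frame +x and the fingers shut.

```bash
python3 -m inch '[[[0.836,-0.731,0],[0,0,-0.522]],[[0.836,-0.731,0],[0,0,-0.522]],[[0.836,-0.731,0],[0,0,-0.522]],[[0.836,-0.731,0],[0,0,-0.522]],[[0.836,-0.731,0],[0,0,-0.522]],[[0.836,-0.731,0],[0,0,-0.522]],[[0.836,-0.731,0],[0,0,-0.522]],[[0.836,-0.731,0],[0,0,-0.522]],[[0.836,-0.731,0],[0,0,-0.522]],[[0.836,-0.731,0],[0,0,-0.522]]]' -1
cat >> h.py <<'E'
def st(pr=True):
    s=env.get_state();O=np.array([.5451,-.0944]);a=1.8646
    ex=np.array([np.cos(a),np.sin(a)]);ey=np.array([-ex[1],ex[0]])
    d=np.array(s['tcp_pos'][:2])-O;T=np.array(s['ee_rot'])
    if pr: print('t',round(s['time_s'],2),'frame mm',np.round([d@ex*1000,d@ey*1000,s['tcp_pos'][2]*1000],1),'yaw err deg',round(np.degrees(np.arctan2(T[1,0],T[0,0])-a),2),'F frame',np.round([s['ft_force'][:2]@ex,s['ft_force'][:2]@ey,s['ft_force'][2]],2),'tz',np.round(T[:,2],3))
    return s
E
python3 -c "from h import *;st()"
```

```text
time_s: 1.1
tcp_pos: [0.411, -0.1058, 0.2016]
ee_rot: [[-0.158, 0.987, 0.0], [0.987, 0.158, -0.0], [-0.0, 0.0, -1.0]]
ft_force: [1.0, -0.4, 1.4]
grip_width: -0.0002
finger_force: 0.0
t 1.1 frame mm [ 27.9 131.7 201.6] yaw err deg -7.76 F frame [-0.71 -0.82  1.38] tz [ 0. -0. -1.]
```

```bash
python3 -m inch '[[[0,0,0],[0,0,0]],[[0.193,0.195,0],[0,0,-0.043]],[[0.193,0.195,0],[0,0,-0.043]],[[0.193,0.195,0],[0,0,-0.043]],[[0.193,0.195,0],[0,0,-0.043]],[[0.193,0.195,0],[0,0,-0.043]],[[0.193,0.195,0],[0,0,-0.043]],[[0.193,0.195,0],[0,0,-0.043]]]'
python3 - <<'E'
from h import *
import cv2
s=st();p,d=env.get_image('wrist');cv2.imwrite('pics/w0.png',p[:,:,::-1]);np.save('w_d.npy',d)
c=env.camera_model('wrist');print({k:np.round(v,4).tolist() for k,v in c.items()})
E
```

```text
time_s: 1.9
tcp_pos: [0.5077, 0.0231, 0.2018]
ee_rot: [[-0.281, 0.96, -0.0], [0.96, 0.281, -0.0], [-0.0, -0.0, -1.0]]
ft_force: [0.1, 0.6, 0.5]
grip_width: 0.0001
finger_force: 0.0
t 1.9 frame mm [123.3   1.8 201.8] yaw err deg -0.49 F frame [ 0.54 -0.3   0.51] tz [-0. -0. -1.]
{'fx': 330.3533, 'fy': 330.3533, 'cx': 281.3999, 'cy': 205.0817, 'mount': [[0.001, -0.9586, -0.2847, 0.0716], [1.0, 0.0007, 0.001, 0.0002], [-0.0008, -0.2847, 0.9586, -0.1713], [0.0, 0.0, 0.0, 1.0]]}
```

View pics/w0.png

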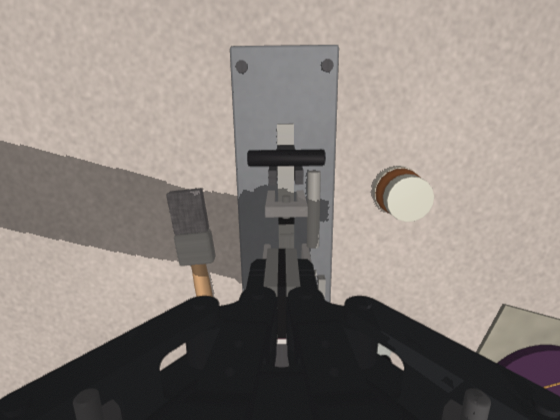

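The wrist view shows the handle bar centred at (286,157), the far plate corners at (231,46) and (338,45), and the bridge top at about (286,197–210). I'll turn these into frame coordinates.

```bash
cat >> h.py <<'E'
def wpt(s,u,v,z):
    c=env.camera_model('wrist');M=np.array(c['mount']);T=np.eye(4);T[:3,:3]=s['ee_rot'];T[:3,3]=s['tcp_pos'];C=T@M
    d=C[:3,:3]@np.array([(u-c['cx'])/c['fx'],(v-c['cy'])/c['fy'],1]);o=C[:3,3]
    X=o+d*(z-o[2])/d[2];a=1.8646;e=np.array([np.cos(a),np.sin(a)]);q=X[:2]-[.5451,-.0944]
    return np.round([q@e*1000,(q@[-e[1],e[0]])*1000],1)
E
python3 - <<'E'
from h import *
s=st(0)
for n,u,v,z in(('cornL',231,46,.014),('cornR',338,45,.014),('bar c',286,157,.107),('barL',248,158,.1),('barR',325,157,.1),('bridge front',286,195,.078),('bridge back',286,209,.078),('tail',286,124,.053)):print(n,wpt(s,u,v,z))
E
```

```text
cornL [253.1  50.2]
cornR [253.2 -56. ]
bar c [156.1  -2.7]
barL [154.5  28.6]
barR [154.8 -35.1]
bridge front [116.7  -3. ]
bridge back [103.2  -2.9]
tail [179.3  -3.6]
```

```bash
python3 -m inch '[[[0.006,0.008,0.03],[0,0,-0.0027]],[[0.006,0.008,0.06],[0,0,-0.0027]],[[0.006,0.008,0.09],[0,0,-0.0027]],[[0.006,0.008,0.12],[0,0,-0.0027]],[[0.006,0.008,0.15],[0,0,-0.0027]],[[0.006,0.008,0.18],[0,0,-0.0027]],[[0.006,0.008,0.2],[0,0,-0.0027]],[[0.006,0.008,0.213],[0,0,-0.0027]],[[0.006,0.008,0.213],[0,0,-0.0027]]]'
python3 -c "from h import *;st()"
```

```text
time_s: 2.85
tcp_pos: [0.5114, 0.0287, 0.0733]
ee_rot: [[-0.291, 0.957, -0.001], [0.957, 0.291, -0.0], [0.0, -0.001, -1.0]]
ft_force: [-0.2, -0.2, 1.3]
grip_width: -0.0001
finger_force: 0.0
t 2.85 frame mm [127.5  -3.4  73.3] yaw err deg 0.05 F frame [-0.1   0.28  1.27] tz [-0.001 -0.    -1.   ]
```

```bash
python3 -m inch '[[[0.006,0,0],[0,0,0]],[[0.012,0,0],[0,0,0]],[[0.015,0,0],[0,0,0]],[[0.018,0,0],[0,0,0]],[[0.022,0,0],[0,0,0]],[[0.026,0,0],[0,0,0]],[[0.03,0,0],[0,0,0]],[[0.035,0,0],[0,0,0]],[[0.035,0,0],[0,0,0]]]' >/dev/null; python3 -c "from h import *;st()"
python3 -m inch '[[[0.004,0,0],[0,0,0]],[[0.008,0,0],[0,0,0]],[[0.012,0,0],[0,0,0]],[[0.016,0,0],[0,0,0]],[[0.02,0,0],[0,0,0]],[[0.025,0,0],[0,0,0]],[[0.025,0,0],[0,0,0]]]' >/dev/null; python3 -c "from h import *;st()"
```

```text
t 3.75 frame mm [148.5  -4.4  74.1] yaw err deg 0.1 F frame [-4.82 -0.32  0.94] tz [ 0.001 -0.001 -1.   ]
t 4.45 frame mm [162.6  -4.3  74.1] yaw err deg 0.07 F frame [-8.    0.32  0.98] tz [ 0.001 -0.003 -1.   ]
```

```bash
python3 -m inch '[[[0.003,0,0],[0,0,0]],[[0.006,0,0],[0,0,0]],[[0.006,0,0],[0,0,0]]]' >/dev/null; python3 -c "from h import *;st()"
python3 -m inch '[[[0.0025,0,0],[0,0,0]],[[0.0025,0,0],[0,0,0]]]' >/dev/null; python3 -c "from h import *;st()"
python3 -m inch '[[[0.0025,0,0],[0,0,0]],[[0.0025,0,0],[0,0,0]]]' >/dev/null; python3 -c "from h import *;st()"
```

```text
t 4.75 frame mm [165.5  -4.3  74.1] yaw err deg 0.04 F frame [-9.48  0.08  3.08] tz [ 0.001 -0.004 -1.   ]
t 4.95 frame mm [166.8  -4.3  74.2] yaw err deg 0.03 F frame [-10.73  -0.13   1.21] tz [ 0.002 -0.004 -1.   ]
t 5.15 frame mm [168.3  -4.2  74.1] yaw err deg 0.03 F frame [-10.65   0.25   1.31] tz [ 0.002 -0.004 -1.   ]
```

```bash
for i in 1; do python3 -m inch '[[[0.002,0,0],[0,0,0]],[[0.002,0,0],[0,0,0]]]' >/dev/null; python3 -c "from h import *;st()"
python3 -m inch '[[[0.002,0,0],[0,0,0]],[[0.002,0,0],[0,0,0]]]' >/dev/null; python3 -c "from h import *;st()"; done
```

```text
t 5.35 frame mm [169.4  -4.2  74.2] yaw err deg 0.03 F frame [-11.13  -0.11   2.92] tz [ 0.002 -0.005 -1.   ]
t 5.55 frame mm [170.6  -4.2  74.2] yaw err deg 0.02 F frame [-10.94   0.     0.89] tz [ 0.002 -0.005 -1.   ]
```

```bash
python3 -m inch '[[[0.002,0,0],[0,0,0]],[[0.002,0,0],[0,0,0]]]' >/dev/null; python3 -c "from h import *;st()"
python3 -m inch '[[[0.002,0,0],[0,0,0]],[[0.002,0,0],[0,0,0]]]' >/dev/null; python3 -c "from h import *;st()"; python3 -m inch '[[[0.002,0,0],[0,0,0]],[[0.002,0,0],[0,0,0]]]' >/dev/null; python3 -c "from h import *;st()"
```

```text
t 5.75 frame mm [171.7  -4.2  74.1] yaw err deg 0.02 F frame [-11.91   0.44   0.54] tz [ 0.002 -0.005 -1.   ]
t 5.95 frame mm [172.9  -4.2  74.1] yaw err deg 0.03 F frame [-10.28   0.76   1.98] tz [ 0.002 -0.005 -1.   ]
t 6.15 frame mm [174.   -4.2  74.1] yaw err deg 0.02 F frame [-11.31  -0.25   1.58] tz [ 0.002 -0.005 -1.   ]
```

```bash
python3 -m inch '[[[0.002,0,0],[0,0,0]],[[0.002,0,0],[0,0,0]]]' >/dev/null; python3 -c "from h import *;st()"
python3 -m inch '[[[0.002,0,0],[0,0,0]],[[0.002,0,0],[0,0,0]]]' >/dev/null; python3 -c "from h import *;st()"; python3 -m inch '[[[0.002,0,0],[0,0,0]],[[0.002,0,0],[0,0,0]]]' >/dev/null; python3 -c "from h import *;st()"
```

```text
t 6.35 frame mm [175.3  -4.2  74.2] yaw err deg 0.02 F frame [-11.2    0.05   1.87] tz [ 0.002 -0.005 -1.   ]
t 6.55 frame mm [176.7  -4.2  74.1] yaw err deg 0.03 F frame [-10.99   0.44   1.38] tz [ 0.002 -0.004 -1.   ]
t 6.75 frame mm [177.9  -4.2  74.1] yaw err deg 0.03 F frame [-10.75  -0.23   1.08] tz [ 0.002 -0.004 -1.   ]
```

```bash
python3 -m inch '[[[0.002,0,0],[0,0,0]],[[0.002,0,0],[0,0,0]]]' >/dev/null; python3 -c "from h import *;st()"
python3 -m inch '[[[0.002,0,0],[0,0,0]],[[0.002,0,0],[0,0,0]]]' >/dev/null; python3 -c "from h import *;st()"; python3 -m inch '[[[0.002,0,0],[0,0,0]],[[0.002,0,0],[0,0,0]]]' >/dev/null; python3 -c "from h import *;st()"
```

```text
t 6.95 frame mm [179.   -4.2  74.2] yaw err deg 0.03 F frame [-9.94  0.83  1.83] tz [ 0.002 -0.004 -1.   ]
t 7.15 frame mm [180.2  -4.2  74.1] yaw err deg 0.02 F frame [-11.42   0.38   1.69] tz [ 0.002 -0.005 -1.   ]
t 7.35 frame mm [181.3  -4.2  74.1] yaw err deg 0.02 F frame [-11.24   0.55   1.09] tz [ 0.002 -0.005 -1.   ]
```

```bash
python3 -m inch '[[[0.002,0,0],[0,0,0]],[[0.002,0,0],[0,0,0]]]' >/dev/null; python3 -c "from h import *;st()"
python3 -m inch '[[[0.002,0,0],[0,0,0]],[[0.002,0,0],[0,0,0]]]' >/dev/null; python3 -c "from h import *;st()"; python3 -m inch '[[[0.002,0,0],[0,0,0]],[[0.002,0,0],[0,0,0]]]' >/dev/null; python3 -c "from h import *;st()"
```

```text
t 7.55 frame mm [182.5  -4.2  74.2] yaw err deg 0.02 F frame [-11.4    1.34   1.04] tz [ 0.002 -0.005 -1.   ]
t 7.75 frame mm [183.7  -4.2  74.1] yaw err deg 0.02 F frame [-10.44   0.32   1.1 ] tz [ 0.002 -0.005 -1.   ]
t 7.95 frame mm [185.   -4.2  74.1] yaw err deg 0.02 F frame [-11.4    0.96   1.49] tz [ 0.002 -0.005 -1.   ]
```

```bash
python3 -m inch '[[[0.002,0,0],[0,0,0]],[[0.002,0,0],[0,0,0]]]' >/dev/null; python3 -c "from h import *;st()"
python3 -m inch '[[[0.002,0,0],[0,0,0]],[[0.002,0,0],[0,0,0]]]' >/dev/null; python3 -c "from h import *;st()"; python3 -m inch '[[[0.002,0,0],[0,0,0]],[[0.002,0,0],[0,0,0]]]' >/dev/null; python3 -c "from h import *;st()"
```

```text
t 8.15 frame mm [186.4  -4.2  74.1] yaw err deg 0.03 F frame [-9.75 -0.75  1.11] tz [ 0.002 -0.004 -1.   ]
t 8.35 frame mm [187.6  -4.1  74.1] yaw err deg 0.03 F frame [-11.57   0.63   2.09] tz [ 0.001 -0.004 -1.   ]
t 8.55 frame mm [188.6  -4.1  74.1] yaw err deg 0.03 F frame [-10.59   0.29   2.27] tz [ 0.002 -0.004 -1.   ]
```

Run:
```python
from h import *
import cv2
st();p,d=env.get_image('scene');cv2.imwrite('pics/c3.png',cv2.resize(p[165:295,185:315,::-1],None,fx=4.5,fy=4.5,interpolation=cv2.INTER_CUBIC))
```

```text
t 8.55 frame mm [188.6  -4.1  74.1] yaw err deg 0.03 F frame [-10.59   0.29   2.27] tz [ 0.002 -0.004 -1.   ]
```

View pics/c3.png

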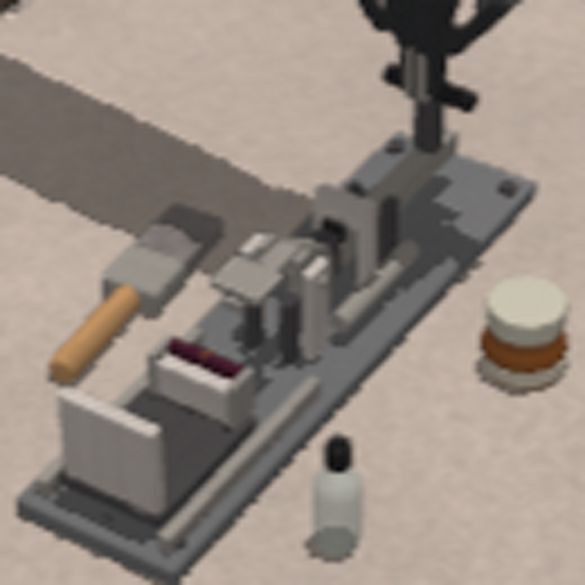

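The scene crop shows the handle (430,85) drawn well back with the fingers behind it, and no click felt yet. I'll continue.

```bash
python3 -m inch '[[[0.002,0,0],[0,0,0]],[[0.002,0,0],[0,0,0]]]' >/dev/null; python3 -c "from h import *;st()"
python3 -m inch '[[[0.002,0,0],[0,0,0]],[[0.002,0,0],[0,0,0]]]' >/dev/null; python3 -c "from h import *;st()"; python3 -m inch '[[[0.002,0,0],[0,0,0]],[[0.002,0,0],[0,0,0]]]' >/dev/null; python3 -c "from h import *;st()"
```

```text
t 8.8 frame mm [189.8  -4.2  74.2] yaw err deg 0.03 F frame [-11.77  -0.21   1.61] tz [ 0.002 -0.005 -1.   ]
t 9.0 frame mm [190.6  -4.2  74.2] yaw err deg 0.02 F frame [-12.6    0.52   1.77] tz [ 0.002 -0.005 -1.   ]
t 9.2 frame mm [191.2  -4.2  74.2] yaw err deg -0.0 F frame [-14.66   0.17   0.97] tz [ 0.002 -0.007 -1.   ]
```

```bash
python3 -m inch '[[[0.001,0,0],[0,0,0]],[[0.001,0,0],[0,0,0]]]' >/dev/null; python3 -c "from h import *;st()"
python3 -m inch '[[[0.001,0,0],[0,0,0]],[[0.001,0,0],[0,0,0]]]' >/dev/null; python3 -c "from h import *;st()"
```

```text
t 9.4 frame mm [191.5  -4.1  74.1] yaw err deg -0.02 F frame [-14.92   0.66   1.38] tz [ 0.002 -0.007 -1.   ]
t 9.6 frame mm [191.8  -4.2  74.2] yaw err deg -0.03 F frame [-15.91   1.16   0.68] tz [ 0.003 -0.008 -1.   ]
```

Ambiguous between the sear's hump and the buffer. A back-off test is safe: if it is caught, the pull vanishes.

```bash
python3 -m inch '[[[-0.003,0,0],[0,0,0]],[[-0.006,0,0],[0,0,0]],[[-0.006,0,0],[0,0,0]]]' >/dev/null; python3 -c "from h import *;st()"
python3 -m inch '[[[-0.003,0,0],[0,0,0]],[[-0.006,0,0],[0,0,0]],[[-0.006,0,0],[0,0,0]]]' >/dev/null; python3 -c "from h import *;st()"
python3 -m inch '[[[-0.003,0,0],[0,0,0]],[[-0.006,0,0],[0,0,0]],[[-0.006,0,0],[0,0,0]]]' >/dev/null; python3 -c "from h import *;st()"
```

```text
t 9.9 frame mm [189.5  -4.1  74.1] yaw err deg 0.01 F frame [-11.36  -0.33   2.17] tz [ 0.002 -0.005 -1.   ]
t 10.2 frame mm [186.5  -4.2  74.1] yaw err deg 0.02 F frame [-10.19  -0.24   1.57] tz [ 0.001 -0.003 -1.   ]
t 10.5 frame mm [185.3  -3.8  73.7] yaw err deg 0.11 F frame [-0.08 -0.34  0.67] tz [-0.001  0.001 -1.   ]
```

Caught: the pull vanished at about 49 mm of draw. I'll let go, lift and travel to the sled side.

```bash
python3 -m inch '[[[-0.01,0,0],[0,0,0]],[[-0.025,0,0],[0,0,0]],[[-0.03,0,-0.02],[0,0,0]],[[-0.03,0,-0.07],[0,0,0]],[[-0.03,0,-0.14],[0,0,0]],[[-0.03,0,-0.2],[0,0,0]],[[-0.03,0,-0.22],[0,0,0]],[[-0.03,0,-0.22],[0,0,0]]]' >/dev/null; python3 -c "from h import *;st()"
python3 -m inch '[[[-0.08,0,0],[0,0,0]],[[-0.16,0,0],[0,0,0]],[[-0.24,0,0],[0,0,0]],[[-0.32,0,0],[0,0,0]],[[-0.4,0,0],[0,0,0]],[[-0.48,0,0],[0,0,0]],[[-0.54,0,0],[0,0,0]],[[-0.59,0,0],[0,0,0]],[[-0.59,0,0],[0,0,0]],[[-0.59,0,0],[0,0,0]]]' >/dev/null
python3 - <<'E'
from h import *
import cv2
s=st();p,d=env.get_image('wrist');cv2.imwrite('pics/w1.png',p[:,:,::-1])
E
```

```text
t 11.3 frame mm [166.4  -5.3 208.5] yaw err deg 0.08 F frame [ 0.23  0.33 -0.14] tz [ 0.004  0.001 -1.   ]
t 12.3 frame mm [-187.2   -3.9  203.6] yaw err deg 0.03 F frame [-0.57 -0.36 -0.05] tz [-0.003  0.002 -1.   ]
```

View pics/w1.png

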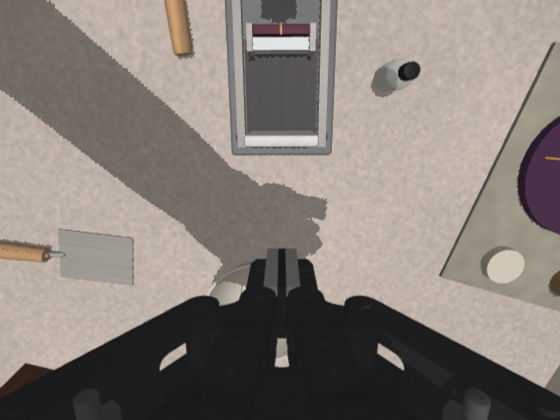

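The view shows the push plate's top edge from (244,141) to (322,141), its outer edge at about row 146. The plate end is at row 153. The bowl's rim is partly hidden under the gripper at about (235,285).

Run:
```python
from h import *
s=st(0)
for n,u,v,z in(('pp outerL',244,146,.09),('pp outerR',322,146,.09),('pp inner',283,135,.09),('cornL',233,154,.014),('cornR',331,154,.014),('tile top',281,29,.062)):print(n,wpt(s,u,v,z))
c=env.camera_model('top');a=1.8646
for u,v in((420,191),(401,191),(420,211)):
    q=ray(c,u,v,.055)[:2]-[.5451,-.0944];print('bowl',q@[np.cos(a),np.sin(a)],q@[-np.sin(a),np.cos(a)])
```

```text
pp outerL [-146.8   27.7]
pp outerR [-146.6  -39.2]
pp inner [-137.5   -5.7]
cornL [-163.9   48.5]
cornR [-163.6  -58.5]
tile top [-50.6  -3.8]
bowl -0.33593884541080316 0.027695451493686372
bowl -0.2784555242852575 0.010852262654703198
bowl -0.3146990150971154 0.08840075404401695
```

```bash
python3 -m inch '[[[0.028,0.0025,0.04],[0,0,0]],[[0.028,0.0025,0.09],[0,0,0]],[[0.028,0.0025,0.14],[0,0,0]],[[0.028,0.0025,0.18],[0,0,0]],[[0.028,0.0025,0.21],[0,0,0]],[[0.028,0.0025,0.23],[0,0,0]],[[0.028,0.0025,0.236],[0,0,0]],[[0.028,0.0025,0.236],[0,0,0]]]' >/dev/null; python3 -c "from h import *;st()"
python3 -m inch '[[[0.008,0,0],[0,0,0]],[[0.016,0,0],[0,0,0]],[[0.024,0,0],[0,0,0]],[[0.03,0,0],[0,0,0]],[[0.036,0,0],[0,0,0]],[[0.042,0,0],[0,0,0]],[[0.048,0,0],[0,0,0]],[[0.054,0,0],[0,0,0]],[[0.06,0,0],[0,0,0]],[[0.06,0,0],[0,0,0]]]' >/dev/null; python3 -c "from h import *;st()"
```

```text
t 13.15 frame mm [-169.7   -6.3   64.5] yaw err deg 0.15 F frame [ 0.44 -0.92 -0.92] tz [-0.  0. -1.]
t 14.15 frame mm [-133.9   -6.1   64.3] yaw err deg 0.12 F frame [-0.11 -1.13  0.12] tz [-0.  0. -1.]
```

```bash
python3 -m inch '[[[0.006,0,0],[0,0,0]],[[0.012,0,0],[0,0,0]],[[0.018,0,0],[0,0,0]],[[0.024,0,0],[0,0,0]],[[0.03,0,0],[0,0,0]],[[0.036,0,0],[0,0,0]],[[0.042,0,0],[0,0,0]],[[0.046,0,0],[0,0,0]]]' >/dev/null; python3 -c "from h import *;st()"
python3 -m inch '[[[0.003,0,0],[0,0,0]],[[0.006,0,0],[0,0,0]],[[0.006,0,0],[0,0,0]]]' >/dev/null; python3 -c "from h import *;st()"
python3 -m inch '[[[0.003,0,0],[0,0,0]],[[0.006,0,0],[0,0,0]],[[0.006,0,0],[0,0,0]]]' >/dev/null; python3 -c "from h import *;st()"
```

```text
t 14.95 frame mm [-106.4   -6.1   64.4] yaw err deg 0.11 F frame [-0.99 -0.66 -0.17] tz [ 0.  0. -1.]
t 15.25 frame mm [-103.    -6.1   64.3] yaw err deg 0.11 F frame [-0.74  0.36 -0.02] tz [-0.  0. -1.]
t 15.55 frame mm [-99.4  -6.1  64.3] yaw err deg 0.11 F frame [0.08 0.03 0.99] tz [-0.  0. -1.]
```

Run:
```python
from h import *
import cv2
st();p,d=env.get_image('scene');cv2.imwrite('pics/c4.png',cv2.resize(p[165:295,185:315,::-1],None,fx=4.5,fy=4.5,interpolation=cv2.INTER_CUBIC))
```

```text
t 15.55 frame mm [-99.4  -6.1  64.3] yaw err deg 0.11 F frame [0.08 0.03 0.99] tz [-0.  0. -1.]
```

View pics/c4.png

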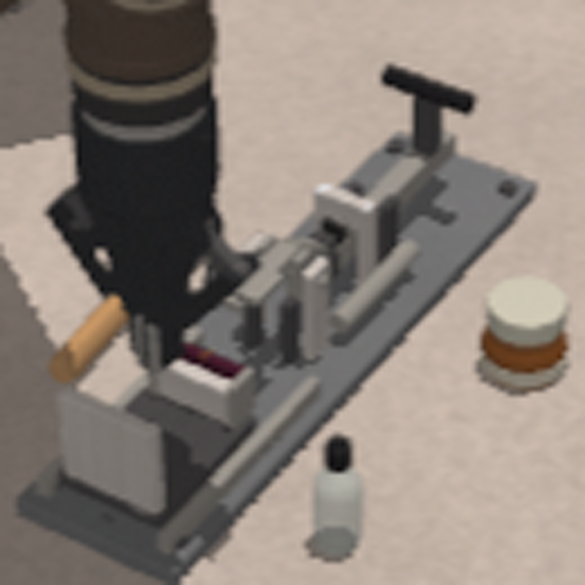

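Run:
```python
from h import *
s=st(0);c=env.camera_model('scene');a=1.8646;ex=np.array([np.cos(a),np.sin(a)]);ey=np.array([-ex[1],ex[0]])
def pr(X):
    q=np.array(c['R'])@X+np.array(c['t']);return np.round([(q[0]/q[2]*c['fx']+c['cx']-185)*4.5,(q[1]/q[2]*c['fy']+c['cy']-165)*4.5])
print('tcp',s['tcp_pos'],pr(np.array(s['tcp_pos'])))
for n,x,y,z in(('pp-147+',-147,27,90),('pp-147-',-147,-39,90),('pp bottom-',-147,-39,31),('trip',-8,-3,90),('handle+0',155,-3,100),('handle+49',204,-3,100),('corner',-165,-58,14),('corner',255,-58,14),('tile top',-50,-4,62),('pp-91+',-91,27,90),('pp-91-',-91,-39,90)):
    print(n,pr(np.r_[np.array([.5451,-.0944])+(x*ex+y*ey)/1000,z/1000]))
```

```text
tcp [ 0.57971706 -0.18789964  0.06428278] [162. 395.]
pp-147+ [ 60. 388.]
pp-147- [159. 432.]
pp bottom- [163. 511.]
trip [248. 270.]
handle+0 [394. 118.]
handle+49 [434.  80.]
corner [174. 566.]
corner [541. 175.]
tile top [209. 348.]
pp-91+ [121. 331.]
pp-91- [218. 373.]
```

Run:
```python
from h import *
s=env.get_state();print(s['grip_width'],np.round(s['q'],3))
c=env.camera_model('scene');R=np.array(c['R']);t=np.array(c['t']);a=1.8646;ex=np.array([np.cos(a),np.sin(a)]);ey=np.array([-ex[1],ex[0]])
def fr(d,u,v):
    z=d[v,u];X=R.T@(np.array([(u-c['cx'])/c['fx']*z,(v-c['cy'])/c['fy']*z,z])-t);q=X[:2]-[.5451,-.0944];return np.round([q@ex*1000,q@ey*1000,X[2]*1000]).astype(int).tolist()
p,d=env.get_image('scene');d0=np.load('scene_d.npy')
for U,V in((110,450),(90,420),(110,415),(150,425),(165,395),(150,370),(145,340),(155,375),(110,388),(200,390),(207,360)):
    u,v=round(185+U/4.5),round(165+V/4.5);print((U,V),'now',fr(d,u,v),'start',fr(d0,u,v),p[v,u])
```

```text
-2.1403403166513607e-05 [-0.313  0.315 -0.104  1.151 -0.     0.962]
(110, 450) now [-148, -4, 60] start [-148, -4, 60] [123 117 113]
(90, 420) now [-148, 7, 78] start [-149, 6, 79] [123 117 113]
(110, 415) now [-146, -4, 85] start [-146, -5, 86] [126 120 115]
(150, 425) now [-143, -29, 89] start [-143, -29, 88] [114 109 105]
(165, 395) now [-70, 14, 31] start [-66, 17, 27] [93 88 85]
(150, 370) now [-68, 27, 44] start [-67, 28, 43] [91 87 84]
(145, 340) now [-114, -7, 115] start [-12, 73, 3] [64 62 61]
(155, 375) now [-71, 21, 46] start [-70, 22, 45] [99 95 90]
(110, 388) now [-53, 70, -2] start [-50, 73, -5] [197 181 168]
(200, 390) now [-64, -5, 39] start [-67, -7, 42] [121 116 111]
(207, 360) now [-58, -8, 61] start [-56, -7, 59] [51 22 33]
```

```bash
cat > cl.py <<'E'
from h import *
def cloud(n='scene'):
    c=env.camera_model(n);R=np.array(c['R']);t=np.array(c['t']);a=1.8646;ex=np.array([np.cos(a),np.sin(a)]);ey=np.array([-ex[1],ex[0]])
    p,d=env.get_image(n);v,u=np.nonzero(d);z=d[v,u];X=(np.c_[(u-c['cx'])/c['fx']*z,(v-c['cy'])/c['fy']*z,z]-t)@R
    q=X[:,:2]-[.5451,-.0944];return np.c_[q@ex,q@ey,X[:,2]]*1000
E
python3 - <<'E'
from cl import *
C=cloud();print(np.round(env.get_state()['tcp_pos'],4))
m=(C[:,0]>-135)&(C[:,0]<-85)&(abs(C[:,1]+6)<30)&(C[:,2]>34)
D=C[m]
for lo in range(34,150,8):
    k=D[(D[:,2]>=lo)&(D[:,2]<lo+8)]
    if len(k):print(lo,len(k),np.round([k[:,0].min(),k[:,0].max(),k[:,1].min(),k[:,1].max()]))
E
```

```text
[ 0.5798 -0.188   0.0643]
34 1 [-99. -99. -32. -32.]
90 6 [-113. -107.  -14.   -3.]
98 30 [-114.  -96.  -21.    6.]
106 27 [-115.  -94.  -21.    8.]
114 29 [-115.  -95.  -22.    4.]
122 25 [-116. -100.  -22.    5.]
130 25 [-115. -105.  -22.   23.]
138 69 [-117.  -87.  -35.   22.]
146 47 [-118.  -90.  -36.   24.]
```

Run:
```python
from h import *
d=np.load('w_d.npy');c=env.camera_model('wrist');M=np.array(c['mount'])
for u in(268,296):
  for v in range(240,300,5):
    z=d[v,u];X=M@np.array([(u-c['cx'])/c['fx']*z,(v-c['cy'])/c['fy']*z,z,1]);print(u,v,round(float(z),4),np.round(X[:3]*1000,1))
```

```text
268 240 0.3882 [-78.3 -15.1 189.1]
268 245 0.3844 [-82.4 -15.  183.9]
268 250 0.1485 [ 10.   -5.7 -34.8]
268 255 0.1432 [ 10.1  -5.4 -40.2]
268 260 0.1389 [  9.9  -5.3 -44.8]
268 265 0.1345 [  9.9  -5.1 -49.4]
268 270 0.1293 [ 10.4  -4.9 -54.6]
268 275 0.1264 [  9.9  -4.8 -57.8]
268 280 0.123 [  9.8  -4.6 -61.4]
268 285 0.1175 [ 10.9  -4.4 -66.8]
268 290 0.1153 [ 10.4  -4.3 -69.3]
268 295 0.1124 [ 10.3  -4.2 -72.3]
296 240 0.3893 [-78.7  17.8 190.1]
296 245 0.3907 [-84.9  17.9 189.7]
296 250 0.148 [ 10.2   6.9 -35.2]
296 255 0.144 [  9.7   6.7 -39.5]
296 260 0.1402 [  9.4   6.6 -43.6]
296 265 0.1356 [  9.4   6.4 -48.4]
296 270 0.1304 [  9.9   6.1 -53.6]
296 275 0.1264 [ 10.    5.9 -57.8]
296 280 0.1226 [ 10.    5.8 -61.7]
296 285 0.1192 [ 10.    5.6 -65.3]
296 290 0.1146 [ 10.7   5.4 -69.9]
296 295 0.1112 [ 10.9   5.3 -73.3]
```

The wrist depth shows the real fingertips sit about 30 mm behind the reported TCP (tips at z ≈ 93 here), so the fingers passed over the push plate without touching it. I'll go back over it, then lower with that offset.

```bash
python3 -m inch '[[[0,0,-0.025],[0,0,0]],[[-0.02,0,-0.025],[0,0,0]],[[-0.06,0,-0.025],[0,0,0]],[[-0.1,0,-0.025],[0,0,0]],[[-0.122,0,-0.025],[0,0,0]],[[-0.122,0,-0.01],[0,0,0]],[[-0.122,0,0.02],[0,0,0]],[[-0.122,0,0.045],[0,0,0]],[[-0.122,0,0.045],[0,0,0]]]' >/dev/null
python3 - <<'E'
from cl import *
st();C=cloud();m=(C[:,0]>-200)&(C[:,0]<-152)&(abs(C[:,1]+6)<30)&(C[:,2]>24)
D=C[m];print(D[:,2].min(),np.round(D[D[:,2]<90][:,0].max(),1), np.sum(D[:,2]<85))
E
```

```text
t 16.6 frame mm [-170.8   -4.6   34. ] yaw err deg 0.12 F frame [0.32 0.7  0.41] tz [-0.005  0.002 -1.   ]
45.85358469100583 -152.2 69
```

```bash
python3 -m inch '[[[0.008,0,0],[0,0,0]],[[0.016,0,0],[0,0,0]],[[0.024,0,0],[0,0,0]],[[0.03,0,0],[0,0,0]],[[0.036,0,0],[0,0,0]],[[0.042,0,0],[0,0,0]],[[0.048,0,0],[0,0,0]],[[0.054,0,0],[0,0,0]],[[0.06,0,0],[0,0,0]]]' >/dev/null; python3 -c "from h import *;st()"
python3 -m inch '[[[0.008,0,0],[0,0,0]],[[0.014,0,0],[0,0,0]],[[0.02,0,0],[0,0,0]],[[0.026,0,0],[0,0,0]],[[0.032,0,0],[0,0,0]],[[0.038,0,0],[0,0,0]],[[0.044,0,0],[0,0,0]]]' >/dev/null; python3 -c "from h import *;st()"
```

```text
t 17.55 frame mm [-136.6   -6.2   37.3] yaw err deg 0.1 F frame [-1.42 -0.15  1.35] tz [ 0. -0. -1.]
t 18.25 frame mm [-110.1   -6.1   37.3] yaw err deg 0.1 F frame [-1.02 -0.82  1.3 ] tz [-0. -0. -1.]
```

```bash
for i in 1; do python3 -m inch '[[[0.004,0,0],[0,0,0]],[[0.008,0,0],[0,0,0]]]' >/dev/null; python3 -c "from h import *;st()"
python3 -m inch '[[[0.003,0,0],[0,0,0]],[[0.003,0,0],[0,0,0]]]' >/dev/null; python3 -c "from h import *;st()"
python3 -m inch '[[[0.003,0,0],[0,0,0]],[[0.003,0,0],[0,0,0]]]' >/dev/null; python3 -c "from h import *;st()"; 
python3 -m inch '[[[0.003,0,0],[0,0,0]],[[0.003,0,0],[0,0,0]]]' >/dev/null; python3 -c "from h import *;st()"; done
```

```text
t 18.45 frame mm [-105.4   -6.    37.3] yaw err deg 0.1 F frame [-2.21  0.26  0.75] tz [-0. -0. -1.]
t 18.65 frame mm [-103.3   -6.    37.2] yaw err deg 0.11 F frame [-0.56 -0.24  0.18] tz [-0.     0.001 -1.   ]
t 18.85 frame mm [-101.7   -6.    37.2] yaw err deg 0.1 F frame [-0.48 -0.24  0.31] tz [-0.  0. -1.]
t 19.05 frame mm [-101.7   -6.    37.3] yaw err deg 0.06 F frame [-7.32  0.19 -1.03] tz [ 0.    -0.003 -1.   ]
```

Stop felt at −101.7, as predicted. I'll press once more, hold, and check the sled and striker by depth.

```bash
python3 -m inch '[[[0.002,0,0],[0,0,0]],[[0.002,0,0],[0,0,0]],[[0.002,0,0],[0,0,0]],[[0.002,0,0],[0,0,0]]]' >/dev/null; python3 -c "from h import *;st()"
python3 -m inch '[[[-0.004,0,0],[0,0,0]],[[-0.015,0,0],[0,0,0]],[[-0.04,0,0],[0,0,0]],[[-0.08,0,0],[0,0,0]],[[-0.09,0,-0.03],[0,0,0]],[[-0.09,0,-0.1],[0,0,0]],[[-0.09,0,-0.17],[0,0,0]],[[-0.09,0,-0.23],[0,0,0]],[[-0.09,0,-0.23],[0,0,0]]]' >/dev/null
python3 - <<'E'
from cl import *
st();C=cloud()
def sel(x0,x1,y,z0,z1):
    D=C[(C[:,0]>x0)&(C[:,0]<x1)&(abs(C[:,1]+4)<y)&(C[:,2]>z0)&(C[:,2]<z1)];return D
D=sel(-130,-60,35,65,95);print('plate',len(D),np.round(np.percentile(D[:,0],[5,50,95]),1),D[:,2].max())
D=sel(140,260,40,92,112);print('handle',len(D),np.round(np.percentile(D[:,0],[5,50,95]),1))
D=sel(-25,8,20,80,100);print('pad',len(D),np.round(D.min(0)),np.round(D.max(0)))
E
```

```text
t 19.45 frame mm [-101.7   -5.9   37.3] yaw err deg 0.01 F frame [-10.08   0.69  -2.81] tz [ 0.001 -0.005 -1.   ]
t 20.35 frame mm [-155.3   -8.   181.4] yaw err deg 0.08 F frame [-0.48 -0.91  0.  ] tz [ 0.008 -0.003 -1.   ]
plate 207 [-94.5 -91.6 -84. ] 92.37815810305332
handle 103 [189.2 193.7 202. ]
pad 108 [-25. -21.  81.] [ 5. 13. 93.]
```

```bash
python3 -m inch '[[[0.06,-0.003,0],[0,0,0]],[[0.12,-0.003,0],[0,0,0]],[[0.18,-0.003,0],[0,0,0]],[[0.23,-0.003,0.02],[0,0,0]],[[0.245,-0.003,0.07],[0,0,0]],[[0.245,-0.003,0.11],[0,0,0]],[[0.245,-0.003,0.14],[0,0,0]],[[0.245,-0.003,0.16],[0,0,0]],[[0.245,-0.003,0.16],[0,0,0]],[[0.245,-0.003,0.16],[0,0,0]]]' >/dev/null
python3 - <<'E'
from cl import *
st();C=cloud();D=C[(C[:,0]>-22)&(C[:,0]<6)&(abs(C[:,1]+4)<20)&(C[:,2]>94)&(C[:,2]<135)];print('tips',len(D),D[:,2].min(),np.round(D[:,0].mean()))
E
```

```text
t 21.4 frame mm [-6.2 -4.  79.2] yaw err deg 0.08 F frame [ 0.37 -1.19  0.78] tz [-0.001  0.    -1.   ]
tips 80 106.16921533256924 -15.0
```

```bash
python3 -m inch '[[[-0.003,0,0.006],[0,0,0]],[[-0.003,0,0.012],[0,0,0]],[[-0.003,0,0.018],[0,0,0]],[[-0.003,0,0.022],[0,0,0]],[[-0.003,0,0.022],[0,0,0]]]' >/dev/null; python3 -c "from h import *;st()"
python3 -m inch '[[[0,0,0.0025],[0,0,0]],[[0,0,0.005],[0,0,0]],[[0,0,0.005],[0,0,0]]]' >/dev/null; python3 -c "from h import *;st()"
python3 -m inch '[[[0,0,0.0025],[0,0,0]],[[0,0,0.005],[0,0,0]],[[0,0,0.005],[0,0,0]]]' >/dev/null; python3 -c "from h import *;st()"
```

```text
t 21.95 frame mm [-7.6 -3.8 65.6] yaw err deg 0.1 F frame [0.12 0.13 0.09] tz [-0.001  0.    -1.   ]
t 22.25 frame mm [-7.7 -4.  62.9] yaw err deg 0.1 F frame [ 0.74  0.25 -0.19] tz [-0.  0. -1.]
t 22.55 frame mm [-7.8 -4.2 60.5] yaw err deg 0.1 F frame [1.38 0.22 2.73] tz [ 0. -0. -1.]
```

Contact at about TCP z 61, as expected. I'll press on in small steps.

```bash
python3 -m inch '[[[0,0,0.0025],[0,0,0]],[[0,0,0.005],[0,0,0]],[[0,0,0.005],[0,0,0]]]' >/dev/null; python3 -c "from h import *;st()"
python3 -m inch '[[[0,0,0.002],[0,0,0]],[[0,0,0.004],[0,0,0]],[[0,0,0.004],[0,0,0]]]' >/dev/null; python3 -c "from h import *;st()"
```

```text
t 22.85 frame mm [-8.8 -4.4 58.7] yaw err deg 0.08 F frame [-1.33  2.2   9.17] tz [ 0.002 -0.002 -1.   ]
t 23.15 frame mm [-9.8 -4.5 56.6] yaw err deg 0.05 F frame [-5.13  3.08 10.2 ] tz [ 0.003 -0.004 -1.   ]
```

Run:
```python
from cl import *
C=cloud()
D=C[(C[:,0]>140)&(C[:,0]<260)&(abs(C[:,1]+4)<40)&(C[:,2]>92)&(C[:,2]<112)];print('handle',np.round(np.median(D[:,0]),1))
D=C[(C[:,0]>-175)&(C[:,0]<-60)&(abs(C[:,1]+4)<35)&(C[:,2]>65)&(C[:,2]<95)];print('plate',np.round(np.median(D[:,0]),1))
```

```text
handle 195.6
plate -92.0
```

```bash
python3 -m inch '[[[0,0,0.002],[0,0,0]],[[0,0,0.003],[0,0,0]],[[0,0,0.003],[0,0,0]]]' >/dev/null; python3 -c "from h import *;st()"
python3 -m inch '[[[0,0,0.002],[0,0,0]],[[0,0,0.003],[0,0,0]],[[0,0,0.003],[0,0,0]]]' >/dev/null
cat > chk.py <<'E'
from cl import *
st();C=cloud()
D=C[(C[:,0]>140)&(C[:,0]<260)&(abs(C[:,1]+4)<40)&(C[:,2]>92)&(C[:,2]<112)];print('handle',np.round(np.median(D[:,0]),1))
D=C[(C[:,0]>-175)&(C[:,0]<-60)&(abs(C[:,1]+4)<35)&(C[:,2]>65)&(C[:,2]<95)];print('plate',np.round(np.median(D[:,0]),1))
E
python3 chk.py
```

```text
t 23.5 frame mm [-9.  -4.7 53.6] yaw err deg 0.07 F frame [-4.38  0.1   4.28] tz [ 0.002 -0.002 -1.   ]
t 23.8 frame mm [-9.6 -4.7 51.8] yaw err deg 0.06 F frame [-7.4   0.02  4.7 ] tz [ 0.002 -0.003 -1.   ]
handle 149.3
plate -127.0
```

Fired: the handle is home and the sled was thrown about 35 mm back. I'll lift clear, check, and hand in.

```bash
python3 -m inch '[[[0,0,-0.01],[0,0,0]],[[0,0,-0.03],[0,0,0]],[[0,0,-0.07],[0,0,0]],[[0,0,-0.13],[0,0,0]],[[0,0,-0.19],[0,0,0]],[[0,0,-0.23],[0,0,0]],[[0,0,-0.23],[0,0,0]],[[0,0,-0.23],[0,0,0]],[[0,0,-0.23],[0,0,0]],[[0,0,-0.23],[0,0,0]]]' >/dev/null; python3 chk.py && python3 -c "
from rig import env;print(env.finish_job())"
```

```text
t 24.85 frame mm [ -7.3  -3.4 187.6] yaw err deg 0.11 F frame [-0.32  0.15 -0.24] tz [-0.003  0.001 -1.   ]
handle 148.8
plate -126.8
the job is handed in; nothing more can be done
None
```

The job is handed in after 24.9 s of the 54 s allowed: I cocked the striker, pushed the sled to its stop and tripped the pad; the striker is back at rest and the sled stands about 35 mm back by depth measurement; no verdict was returned.

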